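Roll the slab roller into its V-cradle

ROBOT

A 6-joint arm with a two-finger parallel gripper is mounted at the origin on a cart in front of the work surface, level with it; the furniture and walls round the work are solid. World frame = base frame: x ahead of the robot, y to its left, z up, the work surface at z = 0. Lengths are in m, angles in rad, forces in N, time in s.
With the tool pointing down it reaches from about 0.25 to 0.8 m from the base axis. Payload 3.9 kg.
Tool frame: the origin (TCP) lies between the finger pads; the fingertips stand 11 mm ahead of it and the grasp point (between the pads) lies 8 mm behind it; z points along the fingers, y is the line along which they close (so a half turn about z gives the same grasp; the last joint's range is limited). The gripper opens to 85 mm and grips with 20 to 120 N. Pads are 22 mm wide; open, the fingers measure 114 mm over their backs; the gripper's body (76 mm by 85 mm) begins 54 mm behind the grasp point. The pads swing forward as they close: fully open they stand 13 mm farther back than shut.
Start: joints at [-1.248, 0.26, -0.138, 1.173, 0, 1.571], TCP at [0.167, -0.498, 0.217] pointing down, gripper open.
Joint ranges: [-2.78, 2.78], [-0.83, 1.72], [-1.28, 1.37], [-1.9, 2.12], [-1.57, 1.48], [-3.14, 3.14]. Speed limits (rad/s): [2.57, 2.57, 3.14, 3.14, 3.14, 3.14].

INTERFACE

Orientations are given as a rotation vector (axis times angle).
In Python, from cell import telemetry, optics, job gives the robot as it stands. The module is installed in compiled form; this text tells all that it offers.
- The arm moves only by the shell command python3 -m crank 'ROWS' [OPENING] [FORCE]. ROWS is JSON, a list of rows, each an object with "delta_pos": the shift along the tool's x, y, z scaled (see below), a list of three; "rot": the turn, a rotation vector about the tool's x, y, z scaled (see below), a list of three. A call has 1 to 5 rows; each row is the pose to reach, as a shift and turn from the pose commanded when the call began, along the tool's axes at that moment; what a row does not reach only later rows make up. The controller multiplies each number of a shift by 500 mm and each number of a turn by 120 degrees. A row lasts 1/10 s, in which the tool goes at most 50 mm and 8.59 degrees, less where a joint would pass 70% of its speed; a pose out of reach is approached as far as the arm can. A call with a number of a shift or a turn outside -1 to 1 is refused whole. A call with a gripper value outside its range is refused whole. OPENING is the opening, from -1 (shut) to 1 (fully open), set as the call begins (- or left out, the last holds). The fingers move at their own pace and stop on an object; FORCE is the grip in N (left out, the last holds). Time passes only in rows, so rows that repeat a pose let the fingers close. It gives the time, the measured TCP pose, the force, the opening and the grip force at its end, in the units of the state.
- telemetry.state(): the state, without advancing time (a new reading comes with each control period).
- optics.camera(name): name is "scene" or "top"; returns the picture (384x512x3 uint8, red, green, blue); there is no depth.
- optics.camera_model(name): a dict with "K" (3x3 intrinsics, pixels), "pose" (4x4, takes a point from camera to world coordinates). Camera axes: x right, y up, looking along -z (the intrinsics and any distortion apply to the point x, -y, -z); pixel columns grow to the right and rows downward; lengths in m; the calibration is good to about 2 mm. A picture is of the moment at which its call begins. camera_model takes no time and is no camera call.
- job.finish_job(): hands the job in; it is judged then, once.
The state is a dict: "clock": time; "qpos": joint angles; "qd": joint speeds; "tau": joint torques, N m; "ee_pos": TCP position; "tool_rot": TCP orientation; "wrist_force": force on the tool from outside, world axes, zero at the start; "torque": the same for the moment, N m; "opening": finger opening in m; "finger_force": force on a finger pad.
Only numpy, scipy, OpenCV 4.12 (cv2) and the standard library are available. Lean on these libraries where they do the work, as an engineer would, in place of code of your own. Each camera call takes 0.05 s, during which the arm holds its last target. There are 200 camera calls.

TASK

Put the loose wooden roller away without gripping or lifting it: push it from the side with the fingers so that it rolls along the bench, up the ramp and down into the V of its wooden cradle, then push on its free end until its other end is against the cradle's end stop. Work gently, do not flick or shove the roller, leave the other things where they stand, and finish with the hand clear of everything.

Things in the scene. Friction and masses are not known exactly. Their poses are not given: they have to be found in the camera images.
- roller: Loose light-wood roller: plain cylinder 44 mm in diameter, 150 mm long, 0.12 to 0.24 kg, lying on its round side on the bench between robot and cradle. Origin at the middle of its axis (22 mm up); its y axis runs along the cylinder, its x and z turn as it rolls. It starts 125 to 155 mm before the V, up to 0.2 rad askew to the cradle. Rolls easily, soon stops when no longer pushed.
- cradle: Fixed wooden V-cradle with a lead-in ramp. Origin on the bench below the axis of a seated roller; x: the way the roller rolls in (away from the robot), y: along the V to the end stop, z up. A seated roller's axis is at x = 0, 30 mm up. Bottom of the V: x = +9 mm, 2 mm up. Behind it a 60 degree back rail, 34 mm high, ends at x = +41 mm. Axes as the points'.
- cradle_crest (a point): Middle of the crest between ramp and V, 12 mm above the bench; cradle x = -12, y = +20 mm. From here the ramp falls evenly towards the robot and meets the bench at cradle x = -85 mm. Ramp and V reach along y from the open end (-55 mm) to the stop face (+85 mm).
- cradle_stop (a point): Point of the end stop's face where the end of a seated roller touches; cradle x = 0, y = +85 mm, 30 mm up. The stop is an upright board 12 mm thick, 46 mm high, from x = -47 to +35 mm. At the start the roller's near end is 20 to 45 mm short of this face along y; when home, the roller's middle is at cradle y = +10 mm.
- cradle_open_end (a point): Lower edge of the cradle's open end, on the bench; cradle x = 0, y = -55 mm. Beyond it (towards -y) is bare bench. A roller that is home against the stop sticks out 10 mm past this end, to y = -65 mm.
- beaker: A bystander: plain grey cup-shaped beaker, 65 mm across, 83 mm high, standing left of and beyond the cradle. Origin at the centre of its underside. Not to be moved.
- stamp: A bystander: upright stamp with a black turned handle, 31 mm across, 91 mm high, standing near the front edge of the bench, left of the roller. Origin at the centre of its underside. Not to be moved.
- rib: A bystander: flat oval wooden rib, 62 x 96 x 8 mm, lying beyond the cradle. Origin at the centre of its underside. Not to be moved.
- dish: A bystander: small white dish, 70 mm across, 27 mm high, standing beyond the round turntable. Origin at the centre of its underside. Not to be moved.

How it is judged:
On the way:
1. the roller has been rolled (not dragged or carried): it has turned by more than a fifth of a turn about its axis before it reaches the crest of the cradle (angle between roller's own z axis and vertical above 1.3 rad and x of roller in the frame of cradle below -0.015 m), for 0.05 s.
At the end, for the whole second after the job is handed in: The roller lies at rest in the V of the cradle (axis within 5 mm across and 4 mm in height of its seat, in line within 0.06 rad) with its end against the end stop (gap under 4 mm) (x of roller in the frame of cradle between -0.005 and 0.005 m and z of roller in the frame of cradle between 0.026 and 0.034 m and y of roller in the frame of cradle between 0.006 and 0.014 m and angle between the y axis of roller and the y axis of cradle, either way round below 0.06 rad and linear speed of roller below 0.01 m/s); the robot touches nothing.
It fails at once if the roller is lifted: its axis rises more than 45 mm above the bench (over the crest it rises to 34 mm) (height (world z) of roller above 0.045 m).
It fails at once if the roller is flicked or shoved: it moves faster than 0.5 m/s (linear speed of roller above 0.5 m/s).
It fails at once if the fingers press on the roller with more than 30 N (contact force between the fingers and roller above 30 N).
It fails at once if a bystander (beaker, stamp, rib or dish) is moved by more than 20 mm (distance of any of beaker, stamp, rib, dish from where it was at the start of the episode above 0.02 m).
It also fails if it takes over 53 s, if anything falls off the work surface, if the arm or the gripper's body presses on something with over 40 N, if the wrist force passes 120 N, or if a joint passes its speed limit or range.

## Working session

There is one attempt and no reset: what is moved stays moved. The work goes in short steps, Python scripts to look and compute and a shell command to move; the robot and the scene stay as the last step left them, time stands still between calls to the robot, and variables do not carry over. Pictures are saved under pics/ and viewed, at most 10 in all, crops included, and the job is handed in when it is done.

```bash
mkdir -p pics; python3 - <<'E'
from cell import telemetry, optics
import cv2,numpy as np
np.set_printoptions(precision=4,suppress=True)
for n in("scene","top"):
    m=optics.camera_model(n);print(n,m)
    im=optics.camera(n);cv2.imwrite(f"pics/{n}0.png",im[:,:,::-1])
s=telemetry.state();print(s["clock"],s["ee_pos"],s["tool_rot"],s["opening"])
E
```

```text
scene {'K': array([[476.8027,   0.    , 257.0477],
       [  0.    , 476.8027, 199.8314],
       [  0.    ,   0.    ,   1.    ]]), 'pose': array([[-0.8253,  0.294 , -0.4821, -0.0172],
       [-0.5643, -0.4589,  0.6862,  0.6944],
       [-0.0195,  0.8384,  0.5446,  0.7006],
       [ 0.    ,  0.    ,  0.    ,  1.    ]])}
top {'K': array([[448.4654,   0.    , 257.3676],
       [  0.    , 448.4654, 187.1295],
       [  0.    ,   0.    ,   1.    ]]), 'pose': array([[ 0.0064,  0.9854, -0.17  ,  0.3571],
       [-0.9999,  0.0076,  0.0068, -0.0662],
       [ 0.008 ,  0.17  ,  0.9854,  1.1444],
       [ 0.    ,  0.    ,  0.    ,  1.    ]])}
0.1 [ 0.1663 -0.4973  0.2159] [-3.0991 -0.5045  0.0005] 0.08559595758350379
```

View pics/scene0.png

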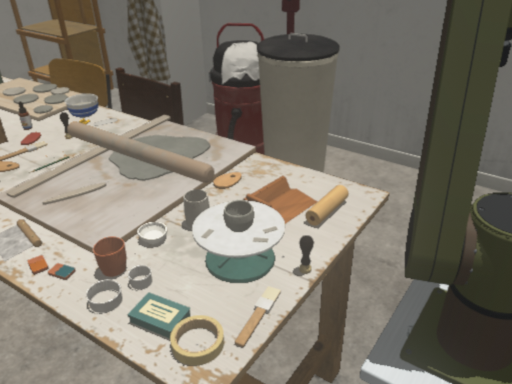

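View pics/top0.png

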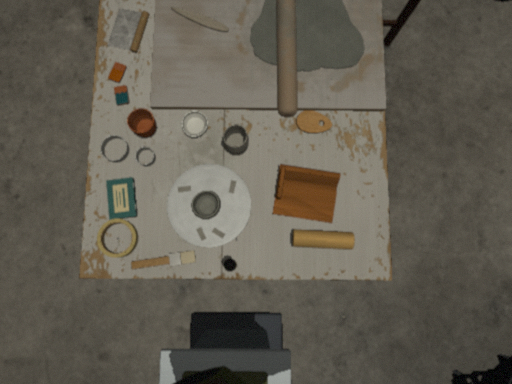

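The top view shows the roller at about (322,240) and the orange cradle at about (308,193), with its stop on the left near column 277. The beaker is at (235,140), the rib at (313,122) and the stamp at (230,264). Next I'll measure these with masks.

```bash
cat > h.py <<'E'
import cv2,numpy as np
from cell import optics,telemetry
np.set_printoptions(precision=4,suppress=True)
def ray(n,uv,z):
    m=optics.camera_model(n);K,P=m["K"],m["pose"]
    uv=np.atleast_2d(uv).astype(float)
    d=np.c_[(uv[:,0]-K[0,2])/K[0,0],-(uv[:,1]-K[1,2])/K[1,1],-np.ones(len(uv))]@P[:3,:3].T
    c=P[:3,3];return c+d*((z-c[2])/d[:,2])[:,None]
def proj(n,p):
    m=optics.camera_model(n);K,P=m["K"],m["pose"]
    q=(np.atleast_2d(p)-P[:3,3])@P[:3,:3];return np.c_[K[0,0]*q[:,0]/-q[:,2]+K[0,2],K[1,1]*-q[:,1]/-q[:,2]+K[1,2]]
def blobs(im,box,hsvlo,hsvhi,amin=100):
    x0,y0,x1,y1=box
    h=cv2.cvtColor(im[y0:y1,x0:x1],cv2.COLOR_RGB2HSV)
    k=cv2.inRange(h,hsvlo,hsvhi)
    cs=cv2.findContours(k,cv2.RETR_EXTERNAL,cv2.CHAIN_APPROX_NONE)[0]
    return [c+np.array([x0,y0]) for c in cs if cv2.contourArea(c)>amin]
E
python3 - <<'E'
from h import *
im=optics.camera("top")
hs=cv2.cvtColor(im,cv2.COLOR_RGB2HSV)
print("px",hs[240,322],hs[205,305],hs[178,305],hs[240,280],hs[190,279])
for c in blobs(im,(262,155,375,260),(5,110,40),(25,255,255)):
    r=cv2.minAreaRect(c);b=cv2.boxPoints(r);print(r,cv2.contourArea(c));print(ray("top",b,0.022)[:,:2]);print(cv2.approxPolyDP(c,2,True)[:,0].tolist())
cr=im[155:260,255:375];cv2.imwrite("pics/topc.png",cv2.resize(cr[:,:,::-1],None,fx=5,fy=5,interpolation=cv2.INTER_CUBIC))
im=optics.camera("scene");cr=im[165:235,235:365];cv2.imwrite("pics/scc.png",cv2.resize(cr[:,:,::-1],None,fx=6,fy=6,interpolation=cv2.INTER_CUBIC))
E
```

```text
px [ 19 140 149] [ 14 183 107] [ 14 188  80] [ 22  33 138] [ 14 187 101]
((322.71685791015625, 238.8798370361328), (61.12592315673828, 16.0830020904541), 3.012787342071533) 896.5
[[ 0.4047 -0.1604]
 [ 0.4446 -0.1628]
 [ 0.4376 -0.3155]
 [ 0.3978 -0.3122]]
[[293, 230], [294, 245], [351, 248], [353, 245], [351, 233]]
((305.70098876953125, 193.03152465820312), (60.82484817504883, 50.01584243774414), 8.914926528930664) 2866.0
[[ 0.485  -0.1106]
 [ 0.6124 -0.1304]
 [ 0.589  -0.2841]
 [ 0.4623 -0.2615]]
[[280, 165], [273, 213], [331, 221], [339, 174]]
```

View pics/topc.png

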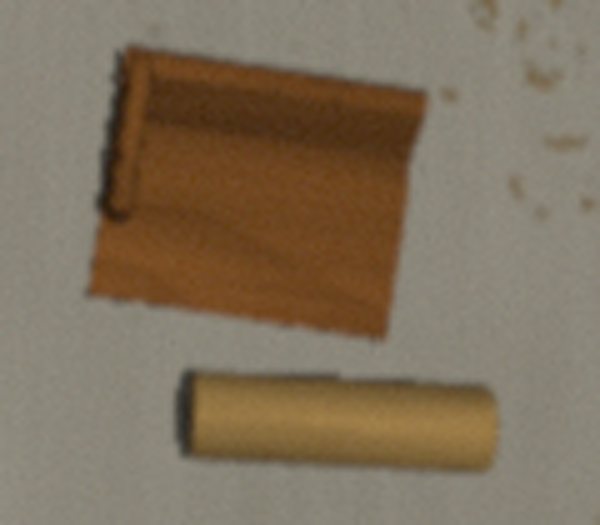

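```bash
python3 - <<'E'
from h import *
def p(u,v,z): return ray("top",[[u/5+255-.4,v/5+155-.4]],z)[0]
fl,fr=p(88,295,0),p(385,339,0)
br,bl=p(426,92,.034),p(128,46,.046)
print("foot",fl,fr,np.linalg.norm(fl-fr)); print("back",br,bl)
d=fl-fr; yaw=np.arctan2(-d[0],d[1]); print("yaw foot",yaw)
e=(br-fr)[:2]; print("side yaw", np.arctan2(e[1],e[0]),np.linalg.norm(e))
yaw=(yaw+np.arctan2(e[1],e[0]))/2
R=np.array([[np.cos(yaw),-np.sin(yaw)],[np.sin(yaw),np.cos(yaw)]])
for q,l in((fr,(-.085,-.055)),(br,(.041,-.055)),(bl,(.035,.097)),(fl,(-.085,.085)),(fl,(-.085,.097))): print(l,q[:2]-R@np.array(l))
# roller silhouettes: axis from contour
im=optics.camera("top");c=max(blobs(im,(285,226,375,262),(5,90,40),(28,255,255)),key=cv2.contourArea)
r=cv2.minAreaRect(c);w=ray("top",c[:,0],.022)[:,:2];r=cv2.minAreaRect(w.astype(np.float32));print(r)
print(cv2.boxPoints(r))
E
```

```text
foot [ 0.486  -0.1126  0.    ] [ 0.4645 -0.2646  0.    ] 0.1535352349957342
back [ 0.5866 -0.2822  0.034 ] [ 0.6065 -0.1307  0.046 ]
yaw foot -0.1405725729811784
side yaw -0.1432232662824895 0.12338124560032393
(-0.085, -0.055) [ 0.5564 -0.2222]
(0.041, -0.055) [ 0.5538 -0.222 ]
(0.035, 0.097) [ 0.5581 -0.2218]
(-0.085, 0.085) [ 0.5581 -0.2087]
(-0.085, 0.097) [ 0.5564 -0.2206]
((0.421260803937912, -0.23830536007881165), (0.1549498736858368, 0.04167533665895462), 87.54271697998047)
[[ 0.3971 -0.3148]
 [ 0.4388 -0.3166]
 [ 0.4454 -0.1618]
 [ 0.4038 -0.16  ]]
```

View pics/scc.png

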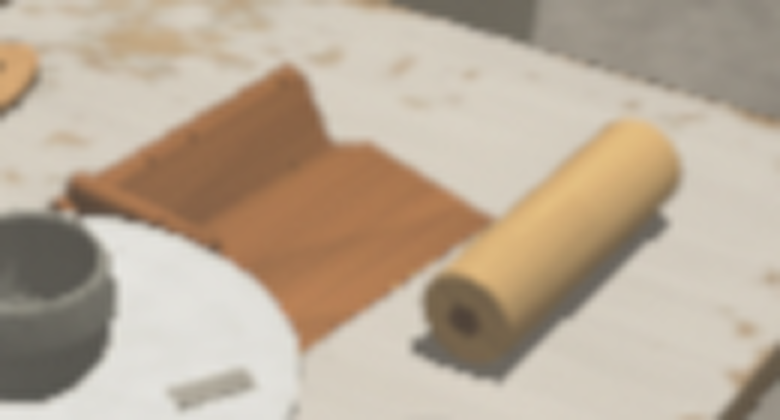

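The scene view shows the roller lying clear on the bench, with its left end hole at crop (462,318). The V opens to the right and the stop is nearest the camera on the left.

My estimates are:
- **Cradle:** (0.556, -0.2215), yaw -0.142.
- **Roller:** (0.421, -0.238), yaw -0.043.

I'll move the open hand behind the roller, with the finger line along the roller's axis.

```bash
cat > go.py <<'E'
import sys
from h import *
from scipy.spatial.transform import Rotation as Ro
def rel(x,y,z,yaw):
    s=telemetry.state();R=Ro.from_rotvec(s["tool_rot"]);p=np.array(s["ee_pos"])
    T=Ro.from_matrix(np.array([[np.cos(yaw),np.sin(yaw),0],[np.sin(yaw),-np.cos(yaw),0],[0,0,-1.]]))
    print("t",round(s["clock"],2),"p",p,"F",np.array(s["wrist_force"]),"dpos",R.inv().apply(np.array([x,y,z])-p)/.5,"rot",(R.inv()*T).as_rotvec()/np.radians(120))
if len(sys.argv)==5: rel(*map(float,sys.argv[1:]))
E
T='{"delta_pos":[0.272,-0.184,0],"rot":[0,0,0.175]}'
python3 -m crank '[{"delta_pos":[0.272,-0.184,0],"rot":[0,0,0.175]},{"delta_pos":[0.272,-0.184,0],"rot":[0,0,0.175]},{"delta_pos":[0.272,-0.184,0],"rot":[0,0,0.175]},{"delta_pos":[0.272,-0.184,0],"rot":[0,0,0.175]},{"delta_pos":[0.272,-0.184,0],"rot":[0,0,0.175]}]' 1
python3 go.py 0.366 -0.2356 0.216 -0.043
```

```text
clock: 0.75
ee_pos: [0.2674, -0.3651, 0.2166]
tool_rot: [-3.14, 0.062, -0.0]
wrist_force: [-0.1, -1.4, 0.1]
opening: 0.0854
finger_force: 0.0
t 0.75 p [ 0.2674 -0.3651  0.2166] F [-0.1282 -1.4111  0.0532] dpos [ 0.1868 -0.2666  0.0015] rot [-0.0004 -0.      0.0017]
```

```bash

python3 -m crank '[{"delta_pos":[0.187,-0.266,0],"rot":[0,0,0]},{"delta_pos":[0.187,-0.266,0],"rot":[0,0,0]},{"delta_pos":[0.187,-0.266,0],"rot":[0,0,0]},{"delta_pos":[0.187,-0.266,0],"rot":[0,0,0]},{"delta_pos":[0.187,-0.266,0],"rot":[0,0,0]}]' >/dev/null
python3 -m crank '[{"delta_pos":[0,0,0.09],"rot":[0,0,0]},{"delta_pos":[0,0,0.18],"rot":[0,0,0]},{"delta_pos":[0,0,0.25],"rot":[0,0,0]},{"delta_pos":[0,0,0.3],"rot":[0,0,0]},{"delta_pos":[0,0,0.33],"rot":[0,0,0]}]' >/dev/null
python3 -m crank '[{"delta_pos":[0,0,0.02],"rot":[0,0,0]},{"delta_pos":[0,0,0.04],"rot":[0,0,0]},{"delta_pos":[0,0,0.06],"rot":[0,0,0]},{"delta_pos":[0,0,0.07],"rot":[0,0,0]},{"delta_pos":[0,0,0.07],"rot":[0,0,0]}]'
python3 go.py 0.376 -0.236 0.016 -0.043
python3 - <<'E'
from h import *
a=optics.camera("top")[150:290,230:380];b=optics.camera("scene")[150:250,235:385]
f=lambda q,s:cv2.resize(q[:,:,::-1],s,interpolation=cv2.INTER_CUBIC)
cv2.imwrite("pics/p1.png",np.hstack([f(a,(400,373)),f(b,(400,373))]))
E
```

```text
clock: 2.25
ee_pos: [0.3652, -0.2387, 0.0162]
tool_rot: [-3.141, 0.069, 0.001]
wrist_force: [0.1, -0.2, -0.4]
opening: 0.0852
finger_force: 0.0
t 2.25 p [ 0.3652 -0.2387  0.0162] F [ 0.0775 -0.2433 -0.3725] dpos [ 0.0213 -0.0062  0.0004] rot [-0.0001  0.0003 -0.0004]
```

View pics/p1.png

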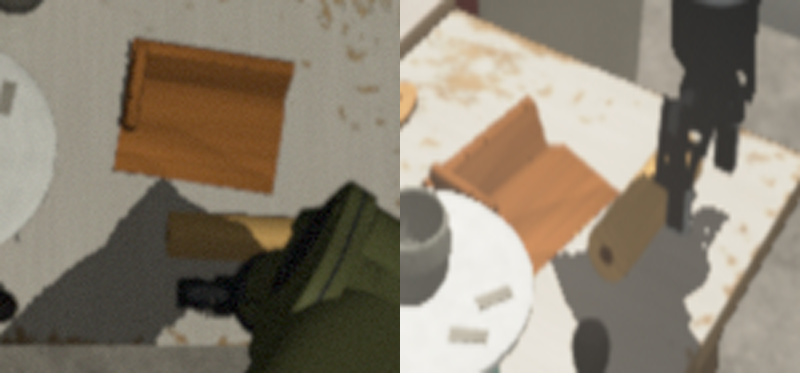

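The fingers stand about 20 mm behind the roller with the ramp ahead, and nothing has been disturbed. I'll push slowly, and turn the roller into line on the flat.

```bash

python3 -m crank '[{"delta_pos":[0.01,0,0],"rot":[0,0,0]},{"delta_pos":[0.02,0,0],"rot":[0,0,0]},{"delta_pos":[0.03,0,0],"rot":[0,0,0]},{"delta_pos":[0.036,0,0],"rot":[0,0,0]},{"delta_pos":[0.042,0,0],"rot":[0,0,0]}]' | grep -E "ee_pos|force"
python3 -m crank '[{"delta_pos":[0.008,0,0],"rot":[0,0,0]},{"delta_pos":[0.016,0,0],"rot":[0,0,0]},{"delta_pos":[0.026,0,0],"rot":[0,0,0.004]},{"delta_pos":[0.036,0,0],"rot":[0,0,0.008]},{"delta_pos":[0.046,0,0],"rot":[0,0,0.013]}]'| grep -E "ee_pos|force"
python3 -m crank '[{"delta_pos":[0.01,0,0],"rot":[0,0,0.005]},{"delta_pos":[0.02,0,0],"rot":[0,0,0.01]},{"delta_pos":[0.03,0,0],"rot":[0,0,0.015]},{"delta_pos":[0.038,0,0],"rot":[0,0,0.018]},{"delta_pos":[0.044,0,0],"rot":[0,0,0.02]}]'| grep -E "ee_pos|force"
python3 go.py 0.556 -0.2215 0.016 -0.142
python3 - <<'E'
from h import *
a=optics.camera("top")[150:290,230:380];b=optics.camera("scene")[150:250,235:385]
f=lambda q,s:cv2.resize(q[:,:,::-1],s,interpolation=cv2.INTER_CUBIC)
cv2.imwrite("pics/p2.png",np.hstack([f(a,(400,373)),f(b,(400,373))]))
E
```

```text
ee_pos: [0.3871, -0.2396, 0.0167]
wrist_force: [0.5, 1.4, -0.3]
finger_force: 0.0
ee_pos: [0.41, -0.2407, 0.0166]
wrist_force: [0.3, -0.2, -0.4]
finger_force: 0.0
ee_pos: [0.4319, -0.2422, 0.0166]
wrist_force: [0.0, 1.0, -0.4]
finger_force: 0.0
t 3.85 p [ 0.4319 -0.2422  0.0166] F [ 0.0446  1.002  -0.4065] dpos [ 0.2419 -0.0693  0.0012] rot [ 0.     -0.0001  0.0138]
```

View pics/p2.png

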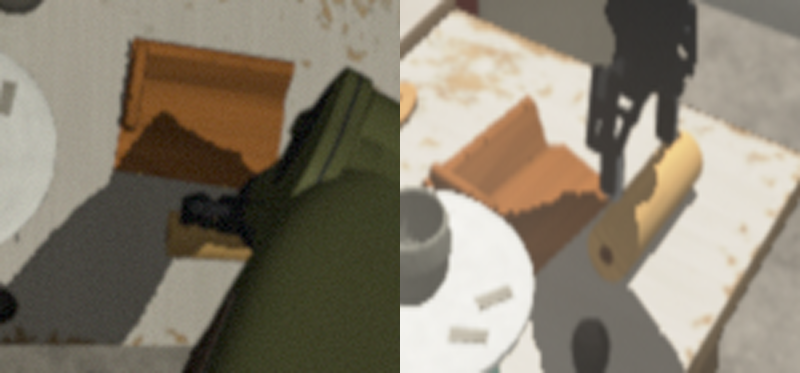

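```bash
python3 - <<'E'
from h import *
px=lambda u,v:[235+(u-400)*150/400,150+v*100/373]
for n,t,uv in(("p1",(.3652,-.2387),(677,230)),("p2",(.4319,-.2422),(612,197))):
    uv=px(*uv);print(n,uv)
    for z in(0,.02,.04,.06): print(z,ray("scene",[uv],z)[0], proj("scene",[[t[0],t[1]+.05,z]])[0])
E
python3 -c "
from cell import telemetry as t;print(t.state())"
```

```text
p1 [338.875, 211.6621983914209]
0 [ 0.3932 -0.2561 -0.    ] [336.9672 228.1951]
0.02 [ 0.3815 -0.229   0.02  ] [337.5567 221.5746]
0.04 [ 0.3697 -0.2018  0.04  ] [338.1574 214.8287]
0.06 [ 0.358  -0.1747  0.06  ] [338.7696 207.9538]
p2 [314.5, 202.81501340482572]
0 [ 0.4659 -0.2588  0.    ] [313.703  218.9986]
0.02 [ 0.4521 -0.2316  0.02  ] [314.0635 212.4857]
0.04 [ 0.4383 -0.2044  0.04  ] [314.4306 205.853 ]
0.06 [ 0.4245 -0.1772  0.06  ] [314.8045 199.0972]
{'clock': 3.95, 'qpos': array([-5.11145603e-01,  3.86557841e-01, -5.35805553e-01,  6.48069027e-01,
        2.65347438e-05,  2.74313397e+00]), 'qd': array([-0.00272751, -0.00521431, -0.01263885,  0.0019432 , -0.00178282,
       -0.00623389]), 'tau': array([ 8.63839919e-02, -4.08892643e+01,  1.88825566e+01,  1.14685154e-02,
        1.44265214e-02,  3.23786843e-02]), 'ee_pos': array([ 0.43198161, -0.24227262,  0.01661154]), 'tool_rot': array([ 3.13647150e+00, -1.76906882e-01,  5.31801917e-04]), 'wrist_force': array([ 0.0479993 ,  0.53176658, -0.50124898]), 'torque': array([ 0.02040639,  0.00323488, -0.01143242]), 'finger_force': 0.0, 'opening': 0.08518512808267473}
```

The fingers went over the roller. By projection the open fingertips are at z≈0.047, though the telemetry reads 0.017. The roller hasn't moved. I'll raise a little, back out, go lower and check again.

```bash

python3 -m crank '[{"delta_pos":[0,0,-0.02],"rot":[0,0,0]},{"delta_pos":[-0.04,0,-0.02],"rot":[0,0,-0.01]},{"delta_pos":[-0.08,0,-0.02],"rot":[0,0,-0.02]},{"delta_pos":[-0.12,0,-0.02],"rot":[0,0,-0.033]},{"delta_pos":[-0.14,0,-0.02],"rot":[0,0,-0.033]}]' | grep -E "ee_pos|force"
python3 -m crank '[{"delta_pos":[0,0,0.02],"rot":[0,0,0]},{"delta_pos":[0,0,0.03],"rot":[0,0,0]},{"delta_pos":[0,0,0.035],"rot":[0,0,0]},{"delta_pos":[0,0,0.04],"rot":[0,0,0]},{"delta_pos":[0,0,0.04],"rot":[0,0,0]}]' | grep -E "ee_pos|force"
python3 go.py 0.366 -0.2356 0.016 -0.043
python3 - <<'E'
from h import *
b=optics.camera("scene")[165:240,280:370]
cv2.imwrite("pics/p3.png",cv2.resize(b[:,:,::-1],(720,600),interpolation=cv2.INTER_CUBIC))
E
```

```text
ee_pos: [0.3598, -0.2336, 0.027]
wrist_force: [-0.5, 0.2, 0.0]
finger_force: 0.0
ee_pos: [0.3622, -0.2343, 0.0061]
wrist_force: [0.5, 0.7, 0.5]
finger_force: 0.0
t 4.95 p [ 0.3622 -0.2343  0.0061] F [0.4539 0.6909 0.5291] dpos [ 0.0076  0.0023 -0.0197] rot [-0.0002  0.0002 -0.0002]
```

View pics/p3.png

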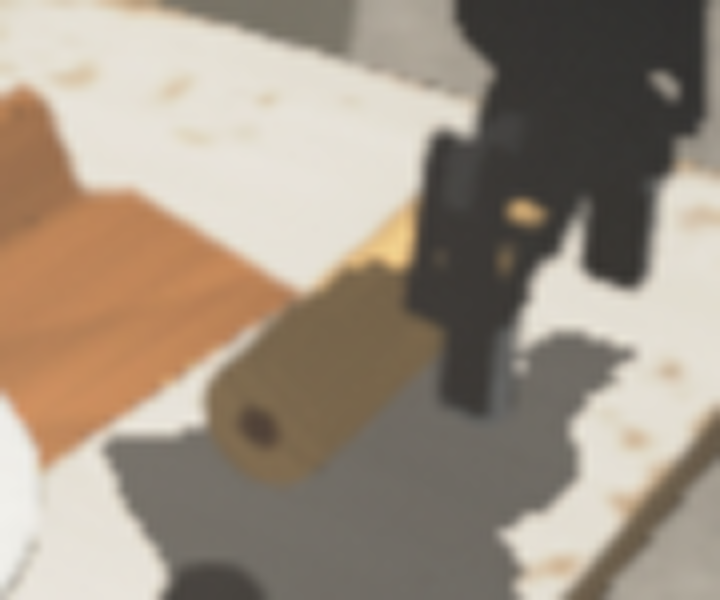

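```bash
python3 - <<'E'
from h import *
print("roller end",proj("scene",[[.4246,-.161,.022]]),"seen 312.3 218.5")
for z in(.0,.015,.03,.045): print(z,proj("scene",[[.362,-.234+.05,z],[.362,-.234-.05,z]]).round(1).tolist(),ray("scene",[[339.4,216.9],[356.9,200.6]],z).round(4).tolist())
E
```

```text
roller end [[310.5939 218.7957]] seen 312.3 218.5
0.0 [[337.3, 229.6], [354.6, 210.2]] [[0.3816, -0.2356, 0.0], [0.3761, -0.3292, 0.0]]
0.015 [[337.7, 224.6], [355.1, 205.4]] [[0.3731, -0.2156, 0.015], [0.3677, -0.3072, 0.015]]
0.03 [[338.2, 219.6], [355.7, 200.5]] [[0.3645, -0.1957, 0.03], [0.3593, -0.2853, 0.03]]
0.045 [[338.6, 214.5], [356.2, 195.6]] [[0.356, -0.1758, 0.045], [0.3508, -0.2634, 0.045]]
```

The roller's left end projects where it's seen, so the camera is right and the open fingertips are about 27 mm above the reported TCP (at z≈0.033 now). I'll go lower in small steps and watch the force.

```bash

python3 -m crank '[{"delta_pos":[0,0,0.004],"rot":[0,0,0]},{"delta_pos":[0,0,0.008],"rot":[0,0,0]},{"delta_pos":[0,0,0.01],"rot":[0,0,0]},{"delta_pos":[0,0,0.01],"rot":[0,0,0]}]' | grep -E "ee_pos|force"
python3 -m crank '[{"delta_pos":[0,0,0.004],"rot":[0,0,0]},{"delta_pos":[0,0,0.008],"rot":[0,0,0]},{"delta_pos":[0,0,0.01],"rot":[0,0,0]},{"delta_pos":[0,0,0.01],"rot":[0,0,0]}]' | grep -E "ee_pos|force"
```

```text
ee_pos: [0.3618, -0.2342, 0.0015]
wrist_force: [-0.0, -0.3, 0.7]
finger_force: 0.0
ee_pos: [0.3617, -0.2342, -0.0036]
wrist_force: [-0.1, 0.1, 0.6]
finger_force: 0.0
```

```bash

python3 -m crank '[{"delta_pos":[0,0,0.004],"rot":[0,0,0]},{"delta_pos":[0,0,0.008],"rot":[0,0,0]},{"delta_pos":[0,0,0.01],"rot":[0,0,0]},{"delta_pos":[0,0,0.01],"rot":[0,0,0]}]' | grep -E "ee_pos|force"
python3 -m crank '[{"delta_pos":[0,0,0.004],"rot":[0,0,0]},{"delta_pos":[0,0,0.008],"rot":[0,0,0]},{"delta_pos":[0,0,0.01],"rot":[0,0,0]},{"delta_pos":[0,0,0.01],"rot":[0,0,0]}]' | grep -E "ee_pos|force"
python3 go.py 0.376 -0.236 -0.014 -0.043
python3 - <<'E'
from h import *
b=optics.camera("scene")[165:240,280:370]
cv2.imwrite("pics/p4.png",cv2.resize(b[:,:,::-1],(720,600),interpolation=cv2.INTER_CUBIC))
E
```

```text
ee_pos: [0.3617, -0.2342, -0.0086]
wrist_force: [-1.2, -0.3, -0.6]
finger_force: 0.0
ee_pos: [0.3617, -0.2342, -0.0136]
wrist_force: [-0.2, 1.1, -0.5]
finger_force: 0.0
t 6.6 p [ 0.3617 -0.2342 -0.0136] F [-0.2306  1.0992 -0.4571] dpos [0.0287 0.0024 0.0008] rot [-0.0001  0.0002 -0.0004]
```

View pics/p4.png

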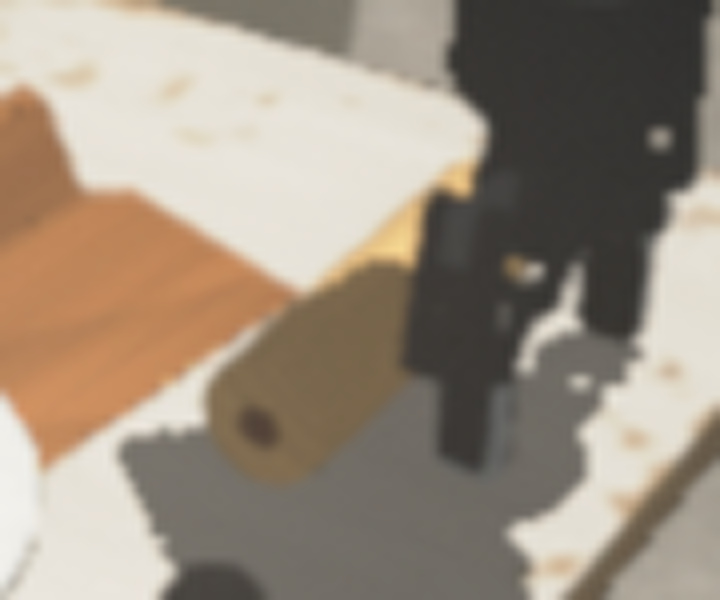

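The open fingertips are now at about (339,223) px, z≈0.017, behind the roller, which is still in place with its end hole at crop (258,428). I'll set up a numeric roller tracker in the top view, lower 5 mm and start pushing.

```bash
cat > tr.py <<'E'
from h import *
C=np.array([.556,-.2215]);YW=-.142
ex=np.array([np.cos(YW),np.sin(YW)]);ey=np.array([-ex[1],ex[0]])
def track():
    im=cv2.GaussianBlur(optics.camera("top"),(3,3),0)
    cs=blobs(im,(262,155,375,262),(16,85,25),(24,170,255),60)
    s=telemetry.state();p=np.array(s["ee_pos"]);d=p[:2]-C
    print("t",round(s["clock"],2),"tcp cradle",d@ex,d@ey,"z",p[2],"yaw",np.arctan2(*(lambda R:(R[1,0],R[0,0]))(cv2.Rodrigues(np.array(s["tool_rot"]))[0]))-YW,"F",np.array(s["wrist_force"]))
    for c in cs:
        w=ray("top",c[:,0],.026)[:,:2]-C;w=np.c_[w@ex,w@ey]
        y1=w[:,1].max()
        prof=[]
        for y in np.arange(y1-.01,y1-.16,-.02):
            q=w[abs(w[:,1]-y)<.006]
            if len(q)>1: prof.append((round(y,3),round(q[:,0].min(),4),round(q[:,0].max(),4)))
        print("blob",cv2.contourArea(c),"yL",round(y1,4),"yR",round(w[:,1].min(),4),"prof",[tuple(map(float,t)) for t in prof])
track()
E
python3 tr.py
python3 -m crank '[{"delta_pos":[0.01,0,0.005],"rot":[0,0,0]},{"delta_pos":[0.02,0,0.01],"rot":[0,0,0]},{"delta_pos":[0.026,0,0.01],"rot":[0,0,0]},{"delta_pos":[0.03,0,0.01],"rot":[0,0,0]}]' | grep -E "ee_pos|force"
python3 -m crank '[{"delta_pos":[0.006,0,0],"rot":[0,0,0]},{"delta_pos":[0.012,0,0],"rot":[0,0,0]},{"delta_pos":[0.02,0,0],"rot":[0,0,0]},{"delta_pos":[0.028,0,0],"rot":[0,0,0]},{"delta_pos":[0.036,0,0],"rot":[0,0,0]}]' | grep -E "ee_pos|force"
python3 tr.py
```

```text
t 6.7 tcp cradle -0.1903700318683069 -0.04012047955648929 z -0.013440640437844521 yaw 0.09826701882047859 F [0.567  0.2821 0.3488]
blob 655.5 yL 0.0415 yR -0.0677 prof [(0.031, -0.1595, -0.1167), (0.011, -0.157, -0.1166), (-0.009, -0.1557, -0.1133), (-0.029, -0.1548, -0.1121), (-0.049, -0.1478, -0.1091), (-0.069, -0.135, -0.1093)]
ee_pos: [0.3775, -0.235, -0.0185]
wrist_force: [0.3, 0.2, 1.2]
finger_force: 0.0
ee_pos: [0.3953, -0.2358, -0.0184]
wrist_force: [-0.7, -0.6, 0.3]
finger_force: 0.0
t 7.65 tcp cradle -0.1560598120654621 -0.03706245745050396 z -0.01822909327649913 yaw 0.09855046138817933 F [ 0.0006 -0.4113  0.056 ]
blob 392.0 yL 0.0421 yR -0.0498 prof [(0.032, -0.1522, -0.1093), (0.012, -0.1485, -0.1081), (-0.008, -0.1403, -0.1059), (-0.028, -0.1209, -0.1058), (-0.048, -0.1106, -0.1045)]
```

It's being pushed and is rolling. I'll keep going and take out the yaw.

```bash

python3 -m crank '[{"delta_pos":[0.008,0,0],"rot":[0,0,0.005]},{"delta_pos":[0.016,0,0],"rot":[0,0,0.01]},{"delta_pos":[0.024,0,0],"rot":[0,0,0.015]},{"delta_pos":[0.032,0,0],"rot":[0,0,0.02]},{"delta_pos":[0.04,0,0],"rot":[0,0,0.025]}]' | grep -E "ee_pos|force"
python3 -m crank '[{"delta_pos":[0.008,0,0],"rot":[0,0,0.005]},{"delta_pos":[0.016,0,0],"rot":[0,0,0.01]},{"delta_pos":[0.024,0,0],"rot":[0,0,0.015]},{"delta_pos":[0.03,0,-0.002],"rot":[0,0,0.02]},{"delta_pos":[0.036,0,-0.004],"rot":[0,0,0.022]}]' | grep -E "ee_pos|force"
python3 tr.py
```

```text
ee_pos: [0.4152, -0.2367, -0.0184]
wrist_force: [0.6, 0.3, -0.1]
finger_force: 0.0
ee_pos: [0.4328, -0.2382, -0.0164]
wrist_force: [-1.0, 0.7, 0.2]
finger_force: 0.2
t 8.7 tcp cradle -0.11872148702870616 -0.034188726021938606 z -0.016139776233425725 yaw -0.0004837279706686737 F [ 0.5626 -0.2306 -0.4362]
blob 365.0 yL 0.0458 yR -0.04 prof [(0.036, -0.1055, -0.0616), (0.016, -0.1035, -0.0644), (-0.004, -0.0996, -0.0639), (-0.024, -0.0838, -0.0656), (-0.044, -0.068, -0.0654)]
```

```bash

python3 -m crank '[{"delta_pos":[0.008,0,-0.001],"rot":[0,0,0]},{"delta_pos":[0.016,0,-0.003],"rot":[0,0,0]},{"delta_pos":[0.024,0,-0.004],"rot":[0,0,0]},{"delta_pos":[0.032,0,-0.005],"rot":[0,0,0]},{"delta_pos":[0.04,0,-0.006],"rot":[0,0,0]}]' | grep -E "ee_pos|force"
python3 tr.py
python3 -m crank '[{"delta_pos":[0.008,0,-0.001],"rot":[0,0,0]},{"delta_pos":[0.016,0,-0.003],"rot":[0,0,0]},{"delta_pos":[0.024,0,-0.004],"rot":[0,0,0]},{"delta_pos":[0.032,0,-0.005],"rot":[0,0,0]},{"delta_pos":[0.04,0,-0.006],"rot":[0,0,0]}]' | grep -E "ee_pos|force"
python3 tr.py
```

```text
ee_pos: [0.4529, -0.2412, -0.0134]
wrist_force: [-0.9, -0.0, 0.8]
finger_force: 0.5
t 9.25 tcp cradle -0.09807723802710372 -0.03433677123611966 z -0.013156963320830113 yaw -6.108511725055887e-06 F [ 0.6712  0.2217 -0.3731]
blob 355.0 yL 0.046 yR -0.0395 prof [(0.036, -0.0877, -0.0444), (0.016, -0.0808, -0.0424), (-0.004, -0.0768, -0.0431), (-0.024, -0.0609, -0.0447)]
ee_pos: [0.4728, -0.2441, -0.0103]
wrist_force: [-0.3, 0.1, 0.7]
finger_force: 0.5
t 9.8 tcp cradle -0.07808890848098388 -0.034292358422770036 z -0.010172855342212406 yaw 2.9764024390227517e-05 F [ 0.5337  0.5649 -0.6373]
blob 345.0 yL 0.0462 yR -0.0392 prof [(0.036, -0.0699, -0.0223), (0.016, -0.0579, -0.0225), (-0.004, -0.0564, -0.0213), (-0.024, -0.0404, -0.0245), (-0.044, -0.0193, -0.0168)]
```

```bash

python3 -m crank '[{"delta_pos":[0.008,0,-0.001],"rot":[0,0,0]},{"delta_pos":[0.016,0,-0.002],"rot":[0,0,0]},{"delta_pos":[0.024,0,-0.003],"rot":[0,0,0]},{"delta_pos":[0.032,0,-0.004],"rot":[0,0,0]},{"delta_pos":[0.04,0,-0.005],"rot":[0,0,0]}]' | grep -E "ee_pos|force"
python3 tr.py
python3 -m crank '[{"delta_pos":[0.005,0,0],"rot":[0,0,0]},{"delta_pos":[0.01,0,0],"rot":[0,0,0]},{"delta_pos":[0.014,0,0],"rot":[0,0,0]},{"delta_pos":[0.018,0,0],"rot":[0,0,0]},{"delta_pos":[0.022,0,0],"rot":[0,0,0]}]' | grep -E "ee_pos|force"
python3 tr.py
```

```text
ee_pos: [0.4925, -0.2469, -0.0078]
wrist_force: [-0.7, 0.5, 0.4]
finger_force: 0.5
t 10.35 tcp cradle -0.05812737906325507 -0.034300694319331596 z -0.007664184351774461 yaw -6.939962684490708e-05 F [ 1.6121  0.1756 -0.2174]
blob 317.5 yL 0.0457 yR -0.0446 prof [(0.036, -0.0491, -0.0027), (0.016, -0.0374, -0.0014), (-0.004, -0.033, -0.0009), (-0.024, -0.0173, -0.0026), (-0.044, 0.0065, 0.0205)]
ee_pos: [0.5031, -0.2484, -0.0079]
wrist_force: [-0.2, 0.5, 0.0]
finger_force: 0.3
t 10.9 tcp cradle -0.047868745285471956 -0.03417463346463563 z -0.00784911899256771 yaw -9.583256912101823e-05 F [ 0.8376 -0.4218  0.8931]
blob 325.5 yL 0.0472 yR -0.0453 prof [(0.037, -0.0361, 0.0087), (0.017, -0.0222, 0.0114), (-0.003, -0.0228, 0.0118), (-0.023, -0.0071, 0.0101), (-0.043, 0.0194, 0.0389)]
```

```bash

python3 -m crank '[{"delta_pos":[0.004,0,0],"rot":[0,0,0]},{"delta_pos":[0.008,0,0],"rot":[0,0,0]},{"delta_pos":[0.012,0,0],"rot":[0,0,0]},{"delta_pos":[0.012,0,0],"rot":[0,0,0]}]' | grep -E "ee_pos|force"
python3 tr.py
```

```text
ee_pos: [0.5096, -0.2494, -0.0078]
wrist_force: [-0.1, 0.1, 0.5]
finger_force: 0.0
t 11.35 tcp cradle -0.0422501571434453 -0.034174929123984524 z -0.007854606827898333 yaw -9.499634029877524e-05 F [ 0.3676 -0.6327  0.9651]
blob 399.0 yL 0.0466 yR -0.0427 prof [(0.037, -0.023, 0.0241), (0.017, -0.0167, 0.025), (-0.003, -0.0152, 0.0243), (-0.023, 0.0035, 0.0248), (-0.043, 0.03, 0.0385)]
```

The roller is seated: its front edge gives x≈0.002 and the finger force is zero. I'll back off, rise, close the fingers and go round to its free right end.

```bash

python3 -m crank '[{"delta_pos":[-0.03,0,0],"rot":[0,0,0]},{"delta_pos":[-0.06,0,-0.02],"rot":[0,0,0]},{"delta_pos":[-0.06,0,-0.1],"rot":[0,0,0]},{"delta_pos":[-0.06,0,-0.18],"rot":[0,0,0]},{"delta_pos":[-0.06,0,-0.18],"rot":[0,0,0]}]' | grep -E "ee_pos|force"
python3 -m crank '[{"delta_pos":[0.04,0.07,0],"rot":[0,0,0]},{"delta_pos":[0.09,0.13,0],"rot":[0,0,0]},{"delta_pos":[0.13,0.2,0],"rot":[0,0,0]},{"delta_pos":[0.144,0.24,0],"rot":[0,0,0]},{"delta_pos":[0.144,0.24,0],"rot":[0,0,0]}]' -1 20
python3 -m crank '[{"delta_pos":[0,0,0.06],"rot":[0,0,0]},{"delta_pos":[0,0,0.1],"rot":[0,0,0]},{"delta_pos":[0,0,0.12],"rot":[0,0,0]},{"delta_pos":[0,0,0.13],"rot":[0,0,0]},{"delta_pos":[0,0,0.13],"rot":[0,0,0]}]'
python3 tr.py
python3 - <<'E'
from h import *
a=optics.camera("top")[150:250,260:380];b=optics.camera("scene")[130:240,240:360]
f=lambda q,s:cv2.resize(q[:,:,::-1],s,interpolation=cv2.INTER_CUBIC)
cv2.imwrite("pics/p5.png",np.hstack([f(a,(400,333)),f(b,(400,366))[:333]]))
E
```

```text
ee_pos: [0.4832, -0.2471, 0.0875]
wrist_force: [0.9, -0.3, 0.7]
finger_force: 0.0
clock: 12.35
ee_pos: [0.5341, -0.3769, 0.081]
tool_rot: [3.132, -0.227, 0.001]
wrist_force: [-0.7, 0.8, -0.0]
opening: 0.0123
finger_force: 0.0
clock: 12.85
ee_pos: [0.5332, -0.3733, 0.0167]
tool_rot: [-3.133, 0.222, 0.001]
wrist_force: [0.0, 0.3, -0.6]
opening: 0.0001
finger_force: 0.0
t 12.9 tcp cradle -0.00045075691349916874 -0.15387513055487542 z 0.01751712916758256 yaw 0.00020653209453391774 F [ 0.2524  0.6284 -0.2711]
blob 1040.0 yL 0.0471 yR -0.112 prof [(0.037, -0.0212, 0.0241), (0.017, -0.0233, 0.025), (-0.003, -0.0228, 0.0239), (-0.023, -0.0223, 0.0255), (-0.043, -0.0236, 0.0249), (-0.063, -0.0218, 0.0228), (-0.083, -0.0213, 0.0218), (-0.103, -0.0208, 0.0215)]
```

View pics/p5.png

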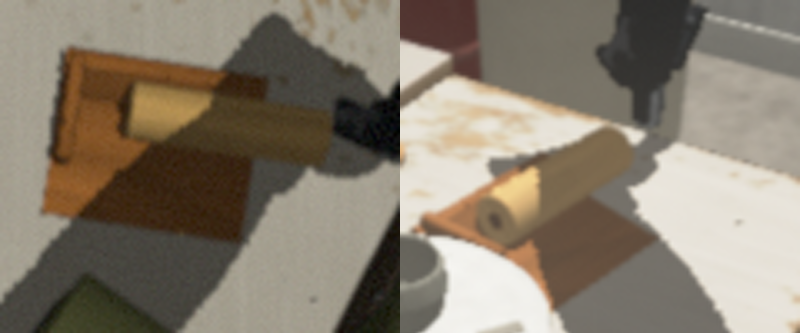

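The top view shows the roller seated straight in the V. The closed fingers are just right of its end (tip at scene px (314,166)). Now the tip height.

```bash
python3 - <<'E'
from h import *
for z in(.02,.03,.04,.05,.06): print(z,proj("scene",[[.5335,-.3735,z]]).round(1)[0],"top col of finger:",ray("top",[[360,186]],z)[0])
E
```

```text
0.02 [313.3 171.5] top col of finger: [ 0.5561 -0.3357  0.02  ]
0.03 [313.4 168.5] top col of finger: [ 0.5543 -0.3333  0.03  ]
0.04 [313.6 165.4] top col of finger: [ 0.5525 -0.3309  0.04  ]
0.05 [313.7 162.3] top col of finger: [ 0.5508 -0.3285  0.05  ]
0.06 [313.9 159.2] top col of finger: [ 0.549  -0.3261  0.06  ]
```

```bash

python3 -m crank '[{"delta_pos":[0,0.03,0],"rot":[0,0,0]},{"delta_pos":[0,0.04,0.01],"rot":[0,0,0]},{"delta_pos":[0,0.04,0.024],"rot":[0,0,0]},{"delta_pos":[0,0.04,0.032],"rot":[0,0,0]},{"delta_pos":[0,0.04,0.032],"rot":[0,0,0]}]' | grep -E "ee_pos|force"
python3 -m crank '[{"delta_pos":[0,-0.01,0],"rot":[0,0,0]},{"delta_pos":[0,-0.02,0],"rot":[0,0,0]},{"delta_pos":[0,-0.03,0],"rot":[0,0,0]},{"delta_pos":[0,-0.04,0],"rot":[0,0,0]},{"delta_pos":[0,-0.048,0],"rot":[0,0,0]}]' | grep -E "ee_pos|force"
python3 tr.py
python3 -m crank '[{"delta_pos":[0,-0.006,0],"rot":[0,0,0]},{"delta_pos":[0,-0.012,0],"rot":[0,0,0]},{"delta_pos":[0,-0.018,0],"rot":[0,0,0]},{"delta_pos":[0,-0.024,0],"rot":[0,0,0]},{"delta_pos":[0,-0.03,0],"rot":[0,0,0]}]' | grep -E "ee_pos|force"
python3 tr.py
```

```text
ee_pos: [0.5297, -0.3931, -0.0003]
wrist_force: [-0.5, -0.3, 0.3]
finger_force: 0.0
ee_pos: [0.5343, -0.3693, 0.0013]
wrist_force: [-0.1, 0.5, -0.6]
finger_force: 0.0
t 14.05 tcp cradle -0.0006046834617303327 -0.14876124767938242 z 0.0012504242219418399 yaw 0.0008761512473411948 F [-0.501   1.0594 -0.5099]
blob 1028.5 yL 0.047 yR -0.1093 prof [(0.037, -0.0205, 0.0245), (0.017, -0.0233, 0.025), (-0.003, -0.0228, 0.0247), (-0.023, -0.0223, 0.0274), (-0.043, -0.0236, 0.0234), (-0.063, -0.0218, 0.0228), (-0.083, -0.0213, 0.0218), (-0.103, -0.0208, 0.0211)]
ee_pos: [0.5363, -0.355, 0.0011]
wrist_force: [0.3, -1.2, 0.1]
finger_force: 0.0
t 14.6 tcp cradle -0.000717867119993356 -0.13439873469780392 z 0.00106300939153732 yaw 0.00016008866117334097 F [0.1312 0.1299 0.2318]
blob 970.5 yL 0.047 yR -0.109 prof [(0.037, -0.0226, 0.0245), (0.017, -0.0229, 0.025), (-0.003, -0.0242, 0.0255), (-0.023, -0.0223, 0.0234), (-0.043, -0.0233, 0.0234), (-0.063, -0.0218, 0.0228), (-0.083, -0.0213, 0.0214), (-0.103, -0.0208, 0.0003)]
```

```bash

python3 -m crank '[{"delta_pos":[0,-0.006,0],"rot":[0,0,0]},{"delta_pos":[0,-0.012,0],"rot":[0,0,0]},{"delta_pos":[0,-0.018,0],"rot":[0,0,0]},{"delta_pos":[0,-0.024,0],"rot":[0,0,0]},{"delta_pos":[0,-0.03,0],"rot":[0,0,0]}]' | grep -E "ee_pos|force"
python3 tr.py
python3 -m crank '[{"delta_pos":[0,-0.006,0],"rot":[0,0,0]},{"delta_pos":[0,-0.012,0],"rot":[0,0,0]},{"delta_pos":[0,-0.018,0],"rot":[0,0,0]},{"delta_pos":[0,-0.024,0],"rot":[0,0,0]},{"delta_pos":[0,-0.03,0],"rot":[0,0,0]}]' | grep -E "ee_pos|force"
python3 tr.py
```

```text
ee_pos: [0.5384, -0.3402, 0.0011]
wrist_force: [-0.1, -1.1, -0.6]
finger_force: 0.4
t 15.15 tcp cradle -0.0006188522706669503 -0.11955729539259446 z 0.0011154265982379064 yaw 0.0002492760565603047 F [-0.2545  0.1219 -0.3686]
blob 74.5 yL -0.0981 yR -0.1449 prof [(-0.108, -0.114, -0.0696), (-0.128, -0.0681, -0.0231), (-0.148, -0.0089, -0.0035)]
blob 913.0 yL 0.0474 yR -0.109 prof [(0.037, -0.0234, 0.0245), (0.017, -0.0225, 0.025), (-0.003, -0.0224, 0.0255), (-0.023, -0.0227, 0.0252), (-0.043, -0.024, 0.0256), (-0.063, -0.0218, 0.025), (-0.083, -0.0213, 0.0024), (-0.103, -0.0208, -0.0011)]
ee_pos: [0.5406, -0.3253, 0.0012]
wrist_force: [0.5, -0.8, -0.2]
finger_force: 0.4
t 15.7 tcp cradle -0.0006305814223530482 -0.10438720488182025 z 0.0011182214236340957 yaw 0.00028538044964229736 F [-0.1057 -0.0998  0.3625]
blob 920.5 yL 0.0625 yR -0.0959 prof [(0.052, -0.022, 0.0248), (0.032, -0.023, 0.0245), (0.012, -0.0225, 0.0254), (-0.008, -0.0238, 0.0251), (-0.028, -0.022, 0.0237), (-0.048, -0.025, 0.0242), (-0.068, -0.021, 0.0023), (-0.088, -0.0205, -0.0008)]
```

```bash

python3 -m crank '[{"delta_pos":[0,-0.006,0],"rot":[0,0,0]},{"delta_pos":[0,-0.012,0],"rot":[0,0,0]},{"delta_pos":[0,-0.018,0],"rot":[0,0,0]},{"delta_pos":[0,-0.024,0],"rot":[0,0,0]},{"delta_pos":[0,-0.03,0],"rot":[0,0,0]}]' | grep -E "ee_pos|force"
python3 -m crank '[{"delta_pos":[0,-0.002,0],"rot":[0,0,0]},{"delta_pos":[0,-0.004,0],"rot":[0,0,0]},{"delta_pos":[0,-0.006,0],"rot":[0,0,0]},{"delta_pos":[0,-0.008,0],"rot":[0,0,0]},{"delta_pos":[0,-0.008,0],"rot":[0,0,0]}]' | grep -E "ee_pos|force"
python3 tr.py
```

```text
ee_pos: [0.5427, -0.3104, 0.0011]
wrist_force: [-0.0, -0.6, 1.1]
finger_force: 0.5
ee_pos: [0.5432, -0.3066, 0.0011]
wrist_force: [-0.1, -1.2, 0.1]
finger_force: 0.3
t 16.75 tcp cradle -0.0006328657806445627 -0.08599376262171603 z 0.0010789219428290753 yaw -9.404392370063186e-05 F [0.1386 0.3075 1.4413]
blob 918.5 yL 0.0822 yR -0.0736 prof [(0.072, -0.0236, 0.0247), (0.052, -0.0231, 0.0248), (0.032, -0.0252, 0.0267), (0.012, -0.0225, 0.0246), (-0.008, -0.0221, 0.0247), (-0.028, -0.0237, 0.0237), (-0.048, -0.0233, 0.0026), (-0.068, -0.021, -0.0013)]
```

```bash

python3 -m crank '[{"delta_pos":[0,-0.002,0],"rot":[0,0,0]},{"delta_pos":[0,-0.004,0],"rot":[0,0,0]},{"delta_pos":[0,-0.004,0],"rot":[0,0,0]}]' | grep -E "ee_pos|force"
python3 -m crank '[{"delta_pos":[0,-0.002,0],"rot":[0,0,0]},{"delta_pos":[0,-0.002,0],"rot":[0,0,0]}]' | grep -E "ee_pos|force"
python3 -m crank '[{"delta_pos":[0,-0.002,0],"rot":[0,0,0]},{"delta_pos":[0,-0.002,0],"rot":[0,0,0]}]' | grep -E "ee_pos|force"
python3 tr.py
```

```text
ee_pos: [0.5435, -0.3046, 0.0011]
wrist_force: [-0.1, -0.1, 0.1]
finger_force: 0.3
ee_pos: [0.5436, -0.3036, 0.0011]
wrist_force: [0.3, -0.7, -0.3]
finger_force: 0.3
ee_pos: [0.5438, -0.3029, 0.0012]
wrist_force: [-0.6, -1.8, -0.1]
finger_force: 0.8
t 17.5 tcp cradle -0.0006223720152710496 -0.08229011624090442 z 0.0010926813413714292 yaw -0.00025812914514275476 F [-0.6292 -1.6734  0.4437]
blob 900.0 yL 0.084 yR -0.0708 prof [(0.074, -0.0214, 0.0258), (0.054, -0.0231, 0.0248), (0.034, -0.0226, 0.0245), (0.014, -0.0229, 0.0246), (-0.006, -0.0224, 0.0247), (-0.026, -0.023, 0.0263), (-0.046, -0.0229, 0.0278), (-0.066, -0.021, -0.0017)]
```

Force is starting to rise; I'll make tiny further steps until it is clearly against the stop.

```bash

python3 -m crank '[{"delta_pos":[0,-0.001,0],"rot":[0,0,0]},{"delta_pos":[0,-0.001,0],"rot":[0,0,0]}]' | grep -E "ee_pos|force"
python3 -m crank '[{"delta_pos":[0,-0.001,0],"rot":[0,0,0]},{"delta_pos":[0,-0.001,0],"rot":[0,0,0]}]' | grep -E "ee_pos|force"
python3 tr.py
```

```text
ee_pos: [0.5438, -0.3028, 0.0012]
wrist_force: [-0.2, -3.7, 0.4]
finger_force: 1.8
ee_pos: [0.5438, -0.3029, 0.0012]
wrist_force: [-0.6, -5.5, -0.1]
finger_force: 2.7
t 17.95 tcp cradle -0.0005634243615479893 -0.08224484406324449 z 0.001193225793559731 yaw -0.0008333690960578843 F [-0.8622 -4.8475  0.5782]
blob 911.5 yL 0.0847 yR -0.0708 prof [(0.075, -0.0218, 0.0258), (0.055, -0.0231, 0.0244), (0.035, -0.0226, 0.0275), (0.015, -0.0251, 0.0254), (-0.005, -0.0224, 0.0251), (-0.025, -0.0234, 0.0252), (-0.045, -0.0233, 0.0018), (-0.065, -0.0214, -0.0017)]
```

The hand has stopped advancing and the force is climbing, so the roller is against the stop. I'll retreat away from the end, then rise.

```bash

python3 -m crank '[{"delta_pos":[0,0.006,0],"rot":[0,0,0]},{"delta_pos":[0,0.03,0],"rot":[0,0,0]},{"delta_pos":[0,0.08,0],"rot":[0,0,0]},{"delta_pos":[0,0.14,0],"rot":[0,0,0]},{"delta_pos":[0,0.14,0],"rot":[0,0,0]}]' | grep -E "ee_pos|force"
python3 -m crank '[{"delta_pos":[0,0.04,-0.08],"rot":[0,0,0]},{"delta_pos":[0,0.08,-0.16],"rot":[0,0,0]},{"delta_pos":[0,0.12,-0.22],"rot":[0,0,0]},{"delta_pos":[0,0.12,-0.24],"rot":[0,0,0]},{"delta_pos":[0,0.12,-0.24],"rot":[0,0,0]}]' | grep -E "ee_pos|force"
python3 -m crank '[{"delta_pos":[0,0,0],"rot":[0,0,0]},{"delta_pos":[0,0,0],"rot":[0,0,0]},{"delta_pos":[0,0,0],"rot":[0,0,0]}]' | grep -E "ee_pos|force"
python3 tr.py
python3 - <<'E'
from h import *
a=optics.camera("top")[150:250,260:380];b=optics.camera("scene")[130:240,240:360]
f=lambda q,s:cv2.resize(q[:,:,::-1],s,interpolation=cv2.INTER_CUBIC)
cv2.imwrite("pics/p6.png",np.hstack([f(a,(400,333)),f(b,(400,366))[:333]]))
E
```

```text
ee_pos: [0.5339, -0.3749, 0.0012]
wrist_force: [0.7, 0.2, 0.6]
finger_force: 0.0
ee_pos: [0.5263, -0.4308, 0.1226]
wrist_force: [1.0, -0.3, -0.0]
finger_force: 0.0
ee_pos: [0.5247, -0.4287, 0.119]
wrist_force: [-0.1, -0.2, 0.4]
finger_force: 0.0
t 19.3 tcp cradle -0.0014256251025634888 -0.20986465641809818 z 0.1193887002872667 yaw 0.0006846508632472881 F [0.832  0.4635 0.6294]
blob 1026.0 yL 0.084 yR -0.0702 prof [(0.074, -0.0214, 0.0243), (0.054, -0.021, 0.0244), (0.034, -0.0209, 0.0241), (0.014, -0.0229, 0.0254), (-0.006, -0.0235, 0.0247), (-0.026, -0.0234, 0.0255), (-0.046, -0.0229, 0.0242), (-0.066, -0.021, 0.021)]
```

View pics/p6.png

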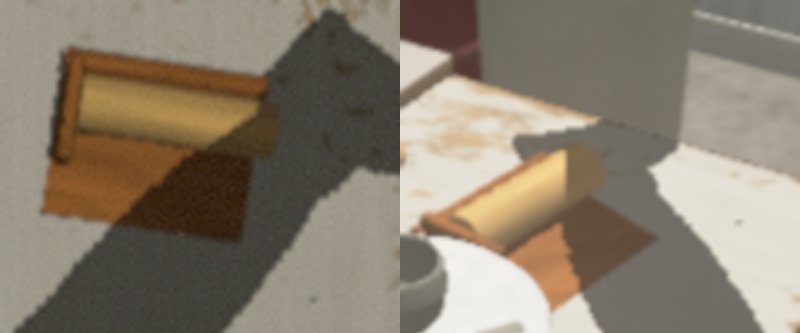

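The roller sits in the V with its left end tight against the stop (top crop, about (78,100)). Its other end sticks out slightly past the open end, and the hand is clear.

```bash
python3 -c "
from cell import job;print(job.finish_job())"
```

```text
the job is handed in; nothing more can be done
None
```

The roller was rolled up the ramp into the V, pushed against the end stop with the hand left clear, and handed in at about 19 s; no verdict came back, and my first push passed over the roller without moving it because the open fingertips sat about 30 mm above the reported TCP.

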